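Wedge the drying cabinet's door shut

TASK

The push latch of the small glass-fronted drying cabinet has failed and its spring hinges keep swinging the door ajar. Pick up the rubber door wedge, set its thin end under the free (right-hand) half of the door and tap it in little by little until the door is jammed flush shut and stays so when you let go. Stop as soon as it is tight, for pushed harder it lifts the light door out of its hinges, and leave the things lying about where they are.

Things in the scene. Friction and masses are not known exactly. Their poses are not given: they have to be found in the camera images.
- cabinet: white steel bench cabinet with a framed glass door, no handle, fixed, 260 wide (y), 190 deep (x), 260 mm high. Origin: on the worktop below the middle of the shut door's front face; x points into the cabinet, y left, z up. Shut, the door is a flat panel from x = 0 (front) to x = 12 (rear), from y = +126 (hinge) to -126 mm (free edge). The wedge's force on the door counts as on the cabinet.
- door_foot (a point): fixed point of the cabinet on the worktop below the shut door's front face, 46 mm in from the free edge; axes as the cabinet's. The door's lower edge hangs 5.5 to 13 mm above the worktop, as its adjustable hinges are set: differs each time, not measured. Behind it the cabinet's floor is 18 mm up and its plinth stands 89 mm behind this point, so a wedge passes under.
- door (a joint): angle of the glass door about its upright left-hand hinge at x = 6, y = +126 mm in the cabinet's frame; 0 = flush shut, positive = free edge swung out towards the robot (to 1.6 rad). Its spring hinges bring it to rest at 0.23 to 0.37 when let go; from shut they press it open with about 1 N at the free edge; holding it shut there takes about 1.5 N.
- wedge: loose grey hard rubber wedge, rigid, cross-ribbed, 140 long (x), 40 wide (y), 0.08 to 0.17 kg. Origin: centre of its flat underside. Height falls evenly from 24 mm at x = -70 to 3 mm at x = +70 (thin end). Friction 0.48 to 0.72: it stays once jammed; pressing it down adds drag. Tight when pushed in along its length with 7 to 12 N; over 14 N of it bearing up on the door strains the hinges.
- wedge_tip (a point): middle of the wedge's thin end, at its underside; its x axis points out of the thin end
- timer: small white bench timer, 66 x 62 x 19 mm, lying to the right of the work; bystander
- tape: roll of masking tape lying flat, 96 mm across, 25 mm high; bystander
- pen: marker pen, 135 mm long, 17 mm thick, lying to the right of the work; bystander

How it is judged:
By the outcome, as a careful person would: the job done as asked, in the order asked, and still so for the second after the job is handed in, with the robot touching nothing.
It also fails if it takes over 64 s, if anything falls off the work surface, if the arm or the gripper's body presses on something with over 40 N, if the wrist force passes 120 N, or if a joint passes its speed limit or range.

ROBOT

A 6-joint arm with a two-finger parallel gripper is mounted at the origin on a cart in front of the work surface, level with it; the furniture and walls round the work are solid. World frame = base frame: x ahead of the robot, y to its left, z up, the work surface at z = 0. Lengths are in m, angles in rad, forces in N, time in s.
With the tool pointing down it reaches from about 0.35 to 0.975 m from the base axis. Payload 7.1 kg.
Tool frame: the origin (TCP) lies on the centre line of the jaws, within the pads' length; the fingertips stand 25 mm ahead of it and the grasp point (between the pads) lies 6 mm ahead of it; z points along the fingers, y is the line along which they close (so a half turn about z gives the same grasp; the last joint's range is limited). The gripper opens to 88 mm and grips with 3 to 60 N. Pads are 20 mm wide; open, the fingers measure 115 mm over their backs; the gripper's body (75 mm by 178 mm) begins 61 mm behind the grasp point.
Start: joints at [1.248, 0.423, 1.63, -0, 1.089, -0.019], TCP at [0.187, 0.596, 0.248] pointing down, gripper open.
Joint ranges: [-3, 3], [-0.9, 2.11], [0.09, 2.58], [-1.31, 4.45], [0.11, 2.69], [-2.54, 2.54]. Speed limits (rad/s): [2.39, 2.39, 3.01, 3.14, 3.14, 3.14].

INTERFACE

Orientations are given as a 3x3 rotation matrix whose columns are the frame's x, y, z axes.
In Python, from plant import ctrl gives the robot as it stands.
- The arm moves only by the tool step_arm, never from a script. Its argument "series" is text: rows parted by semicolons, each of 7 numbers parted by spaces: the shift along the tool's x, y, z in mm, then the turn, a rotation vector about the tool's x, y, z in rad, then the opening in per cent of the stroke, from 0 (shut) to 100 (fully open). A call has 1 to 20 rows; each row shifts and turns the commanded pose from where the row before left it, along the tool's axes as they then stand; what a row does not reach is not made up. A row lasts 1/12 s, in which the tool goes at most 41.7 mm and 7.16 degrees, less where a joint would pass 70% of its speed; a pose out of reach is approached as far as the arm can. A call is refused whole if a number of a shift passes 41.7 or a number of a turn 0.125, either way. A call with a gripper value outside its range is refused whole. The fingers move at their own pace and stop on an object; "force" is the grip in N (left out, the last holds). Time passes only in rows, so rows that do not move let the fingers close. It gives the time, the measured TCP pose, the force, the opening and the grip force at its end, in the units of the state.
- ctrl.read_state(): the state, without advancing time (a new reading comes with each control period).
- ctrl.read_camera(name): name is "side" or "top"; returns (picture, depth): 384x512x3 uint8, red, green, blue; 384x512 float32, m along the optical axis (not along the pixel's ray), 0 where there is no reading.
- ctrl.camera_info(name): a dict with "vertical_fov" (degrees; the focal length in pixels is half the picture's height over the tangent of half this angle, whatever the lens; pixels are square), "cx", "cy" (the principal point, pixels), "view" (4x4, takes a point from world to camera coordinates). Camera axes: x right, y up, looking along -z (the intrinsics and any distortion apply to the point x, -y, -z); pixel columns grow to the right and rows downward; lengths in m; the calibration is good to about 2 mm. A picture is of the moment at which its call begins. camera_info takes no time and is no camera call.
- ctrl.hand_in(): hands the job in; it is judged then, once.
Trained networks look in the newest picture that a camera, given by its name, has taken for a name from the list of things; names that differ only in an ending like _2 or _b are one class to them, and where a whole thing is asked for, a point or a joint stands for the part that bears it (a point fixed in the world has none). Each returns a list of dicts, best first, with "score" (0 to 1); they miss things now and then, are a little off and sometimes report something else, mostly with a low value. They report only what shows in the picture. A call takes as long as a camera call.
- ctrl.recognise(label, camera): "extent" ([left, top, right, bottom] in pixels, round what is visible of it).
- ctrl.masks_of(label, camera): "mask" (384x512 bool, what is visible of it) and "extent" ([left, top, right, bottom] in pixels, round what is visible of it).
The state is a dict: "t": time; "joint_pos": joint angles; "qd": joint speeds; "effort": joint torques, N m; "tcp_pos": TCP position; "ee_rot": TCP orientation; "ft_force": force on the tool from outside, world axes, zero at the start; "moment": the same for the moment, N m; "gripper_width": finger opening in m; "grip_force": force on a finger pad.
Only numpy, scipy, OpenCV 4.12 (cv2) and the standard library are available. Lean on these libraries where they do the work, as an engineer would, in place of code of your own. Each camera call takes 0.05 s, during which the arm holds its last target. There are 200 camera calls.

## Working session

There is one attempt and no reset: what is moved stays moved. The work goes in short steps, Python scripts to look and compute and a tool call to move; the robot and the scene stay as the last step left them, time stands still between calls to the robot, and variables do not carry over. Pictures are saved under pics/ and viewed, at most 10 in all, crops included, and the job is handed in when it is done.

Besides the shell and the picture viewer there is one more tool, called after ">>>" as name(argument=value, ...) on one line, values as JSON. step_arm: Moves the arm, as the interface text tells. Its arguments: {"type":"object","properties":{"series":{"type":"string"},"force":{"type":"number"}},"required":["series"]}

```bash
mkdir -p pics
cat > h.py <<'E'
import numpy as np, cv2
from plant import ctrl
def cam(n):
    p,d=ctrl.read_camera(n); return p,d,ctrl.camera_info(n)
def cloud(d,i):
    h,w=d.shape; f=h/2/np.tan(np.radians(i["vertical_fov"])/2)
    u,v=np.meshgrid(np.arange(w),np.arange(h))
    if "distortion" in i: pass
    P=np.stack([(u-i["cx"])/f*d,-(v-i["cy"])/f*d,-d,np.ones_like(d)],-1)
    return (P@np.linalg.inv(np.array(i["view"])).T)[...,:3]
E
python3 - <<'E'
from h import *
out=[]
for n in("top","side"):
    p,d,i=cam(n); print(n,{k:(v if k!="view" else np.round(np.linalg.inv(np.array(v)),3).tolist()) for k,v in i.items()})
    P=cloud(d,i); np.savez(f"{n}.npz",p=p,d=d,P=P)
    for l in("wedge","cabinet","door","timer","tape","pen"):
        for m in ctrl.masks_of(l,n)[:2]:
            k=m["mask"]&(d>0); q=P[k]
            print(l,round(m["score"],2),m["extent"],k.sum(),np.round(np.percentile(q,[2,50,98],axis=0),3).tolist() if k.sum() else"")
            if l=="wedge": np.save(f"wm_{n}.npy",m["mask"]) if m["score"]>.5 else 0
    cv2.imwrite(f"pics/{n}0.png",p[...,::-1])
s=ctrl.read_state(); print(s["t"],s["tcp_pos"],np.round(s["ee_rot"],3).tolist(),s["ft_force"])
E
```

```text
top {'vertical_fov': 49.48212818315076, 'cx': 258.03077164305046, 'cy': 189.16835615114434, 'view': [[0.019, 0.997, -0.073, 0.499], [-1.0, 0.021, 0.021, 0.013], [0.022, 0.072, 0.997, 0.988], [0.0, 0.0, 0.0, 1.0]]}
wedge 0.72 [134.2, 181.9, 152.6, 244.1] 1097 [[0.445, 0.238, 0.003], [0.509, 0.263, 0.015], [0.579, 0.287, 0.027]]
door 0.72 [191.2, 106.6, 325.0, 174.8] 3549 [[0.608, -0.112, 0.02], [0.65, 0.002, 0.188], [0.689, 0.116, 0.265]]
timer 0.79 [349.7, 140.0, 375.8, 172.7] 727 [[0.618, -0.282, 0.012], [0.649, -0.251, 0.017], [0.682, -0.222, 0.022]]
tape 0.66 [356.9, 190.9, 403.4, 230.2] 636 [[0.489, -0.338, 0.005], [0.532, -0.299, 0.025], [0.578, -0.247, 0.029]]
pen 0.63 [322.0, 238.0, 377.5, 265.2] 390 [[0.41, -0.284, 0.003], [0.435, -0.226, 0.015], [0.462, -0.165, 0.02]]
side {'vertical_fov': 43.03987958282882, 'cx': 253.65272448388455, 'cy': 188.1418842451464, 'view': [[0.271, 0.737, -0.619, -0.188], [-0.962, 0.195, -0.189, -0.216], [-0.019, 0.647, 0.762, 0.947], [0.0, 0.0, 0.0, 1.0]]}
wedge 0.66 [135.5, 170.6, 167.2, 210.5] 687 [[0.441, 0.24, 0.001], [0.495, 0.263, 0.012], [0
[... 262 characters left out ...]
.38 [350.6, 178.8, 377.7, 197.6] 577 [[0.615, -0.281, 0.0], [0.643, -0.25, 0.014], [0.679, -0.219, 0.019]]
door 0.84 [220.5, 71.8, 318.0, 188.5] 7155 [[0.606, -0.114, 0.017], [0.646, -0.003, 0.153], [0.687, 0.119, 0.26]]
timer 0.58 [350.5, 180.4, 374.2, 199.0] 540 [[0.615, -0.278, 0.004], [0.642, -0.249, 0.014], [0.679, -0.22, 0.019]]
tape 0.96 [359.1, 209.5, 395.1, 247.8] 741 [[0.485, -0.334, 0.001], [0.536, -0.292, 0.02], [0.578, -0.248, 0.026]]
pen 0.72 [134.0, 168.4, 166.6, 209.9] 707 [[0.441, 0.24, 0.0], [0.496, 0.263, 0.012], [0.576, 0.289, 0.023]]
0.7 [0.18692972 0.59639142 0.24770752] [[-0.954, 0.299, 0.0], [0.299, 0.954, 0.0], [-0.0, 0.0, -1.0]] [-0.08908343 -0.6424623  -0.24120231]
```

Run:
```python
from h import *
a=np.load("top.npz");b=np.load("side.npz")
im=np.hstack([cv2.resize(a["p"][60:300,100:420],(400,300)),cv2.resize(b["p"][20:290,110:420],(400,300))]); 
cv2.imwrite("pics/ab.png",im[...,::-1])
k=np.load("wm_top.npy")
for z,n in((a,"top"),(b,"side")):
    P=z["P"];d=z["d"]
    q=P[np.load(f"wm_{n}.npy")&(d>0)]
    top=q[q[:,2]>.002]; r=cv2.minAreaRect((top[:,:2]*1000).astype(np.float32)); print(n,"wedge rect",np.round(r[0],1),np.round(r[1],1),round(r[2],1)); 
    # height plane
    A=np.c_[top[:,:2]*1000,np.ones(len(top))]; c=np.linalg.lstsq(A,top[:,2]*1000,rcond=None)[0]; print("plane",c,"dir",np.degrees(np.arctan2(-c[1],-c[0])),np.hypot(*c[:2]))
    t=P[(d>0)&(P[...,0]>.4)&(P[...,0]<.6)&(np.abs(P[...,1])<.15)&(P[...,2]<.1)]; print("table z",np.median(t[:,2]))
# cabinet top face from both
    t=P[(d>0)&(P[...,2]>.245)&(P[...,2]<.275)&(P[...,0]>.55)&(P[...,0]<1)&(np.abs(P[...,1])<.25)]
    r=cv2.minAreaRect((t[:,:2]*1000).astype(np.float32)); print("cab top",len(t),np.median(t[:,2]),np.round(cv2.boxPoints(r),1).tolist(),r[2])
```

```text
top wedge rect [512.8 263.1] [140.   42.8] 7.2
plane [-1.53456345e-01  3.81633510e-02  8.33624310e+01] dir -13.965682245861306 0.15813061462875877
table z 0.004444683328731602
cab top 16315 0.2607990517175137 [[605.2000122070312, -131.8000030517578], [878.2000122070312, -147.5], [893.2999877929688, 112.80000305175781], [620.2999877929688, 128.5]] 86.69815826416016
side wedge rect [509.1 266.4] [139.  41.] 7.2
plane [-1.11972379e-01  3.20765311e-02  5.97416264e+01] dir -15.985326471675524 0.11647625274830113
table z 0.0009715626182833503
cab top 6297 0.2575200202794631 [[602.0999755859375, -120.0999984741211], [871.5, -161.6999969482422], [935.0999755859375, 249.39999389648438], [665.7000122070312, 291.1000061035156]] 81.20740509033203
```

View pics/ab.png

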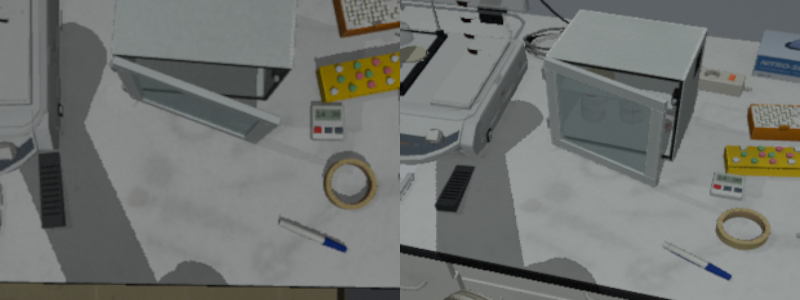

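Run:
```python
from h import *
a=np.load("top.npz");b=np.load("side.npz")
P=a["P"].reshape(-1,3);Q=b["P"].reshape(-1,3); P=P[(a["d"]>0).ravel()];Q=Q[(b["d"]>0).ravel()]
R=np.r_[P,Q]
print("hmap (max z mm) rows x .2-.8, cols y .20-.65")
for x in np.arange(.2,.8,.05):
    print(round(x,2),[int(1000*max([0,*R[(abs(R[:,0]-x)<.025)&(abs(R[:,1]-y)<.0125)][:,2]])) for y in np.arange(.2,.66,.025)])
# front edge of cabinet top & back & sides
t=P[(P[:,2]>.25)&(P[:,2]<.275)&(P[:,0]>.55)&(abs(P[:,1])<.2)]
for y in np.arange(-.14,.13,.02):
    q=np.sort(t[abs(t[:,1]-y)<.004][:,0]); g=np.where(np.diff(q)>.008)[0]
    print(round(y,2),len(q),q[[0,-1]].round(3) if len(q) else"",[(q[i].round(3),q[i+1].round(3)) for i in g])
for x in np.arange(.72,.88,.04):
    q=t[abs(t[:,0]-x)<.004][:,1]; print("x",round(x,2),q.min().round(4),q.max().round(4))
```

```text
hmap (max z mm) rows x .2-.8, cols y .20-.65
0.2 [0, 0, 0, 0, 0, 0, 0, 0, 0, 0, 0, 0, 0, 0, 0, 0, 0, 0, 0]
0.25 [0, 0, 0, 0, 0, 0, 0, 0, 0, 0, 0, 0, 0, 0, 0, 0, 0, 0, 0]
0.3 [0, 0, 0, 0, 0, 0, 0, 0, 0, 0, 0, 0, 0, 0, 0, 0, 0, 0, 0]
0.35 [8, 8, 9, 9, 9, 10, 11, 8, 10, 10, 11, 10, 9, 9, 11, 11, 10, 10, 0]
0.4 [9, 8, 11, 9, 10, 8, 14, 16, 10, 10, 10, 9, 10, 11, 11, 12, 10, 9, 9]
0.45 [9, 28, 28, 29, 9, 11, 18, 15, 9, 9, 10, 11, 10, 10, 12, 11, 9, 7, 10]
0.5 [10, 9, 25, 23, 10, 8, 18, 38, 10, 10, 11, 10, 10, 11, 11, 11, 58, 60, 60]
0.55 [10, 8, 16, 82, 107, 109, 95, 89, 90, 93, 93, 93, 94, 94, 172, 172, 171, 172, 171]
0.6 [8, 9, 178, 177, 176, 177, 177, 177, 176, 177, 177, 178, 176, 173, 172, 172, 173, 172, 173]
0.65 [8, 173, 177, 133, 134, 134, 135, 118, 117, 246, 258, 260, 253, 258, 259, 239, 258, 256, 145]
0.7 [8, 173, 177, 133, 134, 135, 134, 116, 115, 148, 256, 258, 256, 258, 257, 258, 258, 257, 141]
0.75 [8, 488, 487, 488, 491, 489, 134, 126, 115, 150, 243, 243, 241, 239, 240, 256, 245, 247, 0]
0.8 [8, 462, 176, 421, 423, 354, 134, 127, 116, 151, 153, 161, 304, 303, 240, 296, 298, 
[... 236 characters left out ...]
0 [0.624 0.881] [(np.float64(0.638), np.float64(0.691))]
-0.04 512 [0.631 0.883] [(np.float64(0.645), np.float64(0.692))]
-0.02 513 [0.638 0.883] [(np.float64(0.651), np.float64(0.693))]
0.0 509 [0.645 0.885] [(np.float64(0.66), np.float64(0.694))]
0.02 508 [0.653 0.886] [(np.float64(0.667), np.float64(0.696))]
0.04 517 [0.659 0.887] [(np.float64(0.673), np.float64(0.697))]
0.06 516 [0.666 0.889] [(np.float64(0.68), np.float64(0.698))]
0.08 508 [0.673 0.89 ] [(np.float64(0.687), np.float64(0.699))]
0.1 503 [0.68  0.891] []
0.12 161 [0.687 0.828] [(np.float64(0.807), np.float64(0.82))]
x 0.72 -0.1367 0.1222
x 0.76 -0.1406 0.1196
x 0.8 -0.1421 0.1171
x 0.84 -0.1431 0.1149
x 0.88 -0.1454 0.1123
```

>>> step_arm(series="-30.6 -19.8 0 0 0 0 100;-30.6 -19.8 0 0 0 0 100;-30.6 -19.8 0 0 0 0 100;-30.6 -19.8 0 0 0 0 100;-30.6 -19.8 0 0 0 0 100;-30.6 -19.8 0 0 0 0 100;-30.6 -19.8 0 0 0 0 100;-30.6 -19.8 0 0 0 0 100;-30.6 -19.8 0 0 0 0 100;-30.6 -19.8 0 0 0 0 100;-30.6 -19.8 0 0 0 0 100;-30.6 -19.8 0 0 0 0 100;0 0 20 0 0 -0.107 100;0 0 30 0 0 -0.107 100;0 0 30 0 0 -0.107 100;0 0 30 0 0 -0.107 100;0 0 20 0 0 0 100;0 0 0 0 0 0 100", force=40)

```text
t: 2.2
tcp_pos: [0.464, 0.2585, 0.1141]
ee_rot: [[-0.992, -0.124, -0.006], [-0.124, 0.992, -0.003], [0.006, -0.002, -1.0]]
ft_force: [-0.4, -0.7, -0.4]
gripper_width: 0.088
grip_force: 0.0
```

>>> step_arm(series="0 0 17 0 0 0 100;0 0 17 0 0 0 100;0 0 17 0 0 0 100;0 0 17 0 0 0 100;0 0 10 0 0 0 100;0 0 5 0 0 0 100;0 0 0 0 0 0 100;0 0 0 0 0 0 40;0 0 0 0 0 0 40;0 0 0 0 0 0 0;0 0 0 0 0 0 0;0 0 0 0 0 0 0;0 0 0 0 0 0 0;0 0 0 0 0 0 0")

```text
t: 3.37
tcp_pos: [0.4663, 0.2598, 0.0348]
ee_rot: [[-0.992, -0.124, 0.0], [-0.124, 0.992, 0.0], [-0.0, 0.0, -1.0]]
ft_force: [-0.3, -0.5, -0.0]
gripper_width: 0.0445
grip_force: 0.0
```

>>> step_arm(series="0 0 3 0 0 0 55;0 0 2 0 0 0 55;0 0 1 0 0 0 50;0 0 0 0 0 0 0;0 0 0 0 0 0 0;0 0 0 0 0 0 0;0 0 0 0 0 0 0;0 0 0 0 0 0 0;0 0 0 0 0 0 0")

```text
t: 4.12
tcp_pos: [0.4662, 0.2598, 0.0287]
ee_rot: [[-0.992, -0.124, 0.0], [-0.124, 0.992, 0.0], [-0.0, 0.0, -1.0]]
ft_force: [0.1, -0.5, -1.0]
gripper_width: 0.0399
grip_force: 40.0
```

>>> step_arm(series="0 0 -10 0 0 0 0;0 0 -20 0 0 0 0;3.7 -15 0 0 0 0 0;3.7 -33 0 0 0 0 0;3.7 -33 0 0 0 0 0;3.7 -33 0 0 0 0 0;3.7 -33 0 0 0 0 0;3.7 -33 0 0 0 0 0;3.7 -33 0 0 0 0 0;3.7 -33 0 0 0 0 0;3.7 -33 0 0 0 0 0;3.7 -33 0 0 0 0 0;0 -18 0 0 0 0 0;0 0 0 0 0 0.0915 0;0 0 0 0 0 0.0915 0;0 0 10 0 0 0 0;0 0 10 0 0 0 0;0 0 0 0 0 0 0")

```text
t: 5.62
tcp_pos: [0.4692, -0.072, 0.037]
ee_rot: [[-0.998, 0.056, -0.002], [0.056, 0.998, 0.0], [0.003, 0.0, -1.0]]
ft_force: [-0.8, 0.5, -2.3]
gripper_width: 0.0395
grip_force: 40.0
```

>>> step_arm(series="0 0 4 0 0 0 0;0 0 3 0 0 0 0;0 0 0.5 0 0 0 0;0 0 0 0 0 0 0;0 0 0 0 0 0 52;0 0 0 0 0 0 52;0 0 0 0 0 0 52;0 0 0 0 0 0 52")

```text
t: 6.28
tcp_pos: [0.4706, -0.0723, 0.0314]
ee_rot: [[-0.998, 0.059, 0.001], [0.059, 0.998, -0.0], [-0.001, -0.0, -1.0]]
ft_force: [0.6, -0.7, -0.6]
gripper_width: 0.0455
grip_force: 0.0
```

```bash
cat > look.py <<'E'
from h import *
import sys
n=sys.argv[1]
ps=[]
for c,(y0,y1,x0,x1) in (("top",(90,270,190,370)),("side",(60,260,180,380))):
    p,d,i=cam(c); P=cloud(d,i); ps.append(cv2.resize(p[y0:y1,x0:x1],(400,400),interpolation=cv2.INTER_CUBIC))
    for m in ctrl.masks_of("wedge",c)[:1]:
        q=P[m["mask"]&(d>0)]; r=cv2.minAreaRect((q[:,:2]*1000).astype(np.float32)); print(c,"wedge",round(m["score"],2),np.round(r[0]),np.round(r[1]),round(r[2],1))
        print(" x",np.percentile(q[:,0],[1,99]).round(3),"y",np.percentile(q[:,1],[1,50,99]).round(3))
    t=P[(d>0)&(P[...,2]>.25)&(P[...,2]<.275)&(P[...,0]>.55)&(P[...,0]<.9)&(abs(P[...,1])<.15)]
    for y in(-.11,-.08,.0,.08): print(" door",y,t[abs(t[:,1]-y)<.006][:,0].min().round(4) if (abs(t[:,1]-y)<.006).any() else None)
cv2.imwrite(f"pics/{n}.png",np.hstack(ps)[...,::-1])
s=ctrl.read_state();print(s["t"],s["tcp_pos"].round(4),np.round(s["ft_force"],1),s["gripper_width"])
E
python3 look.py c1
```

```text
top wedge 0.77 [557. -78.] [40. 61.] 84.3
 x [0.527 0.587] y [-0.097 -0.078 -0.057]
 door -0.11 0.6062
 door -0.08 0.617
 door 0.0 0.6442
 door 0.08 0.6723
side wedge 0.94 [482. -68.] [77. 39.] 5.3
 x [0.445 0.518] y [-0.089 -0.07  -0.051]
 door -0.11 0.6101
 door -0.08 0.6887
 door 0.0 None
 door 0.08 None
6.4833 [ 0.4704 -0.0723  0.0313] [0.1 0.3 0.5] 0.04566098000223909
```

View pics/c1.png

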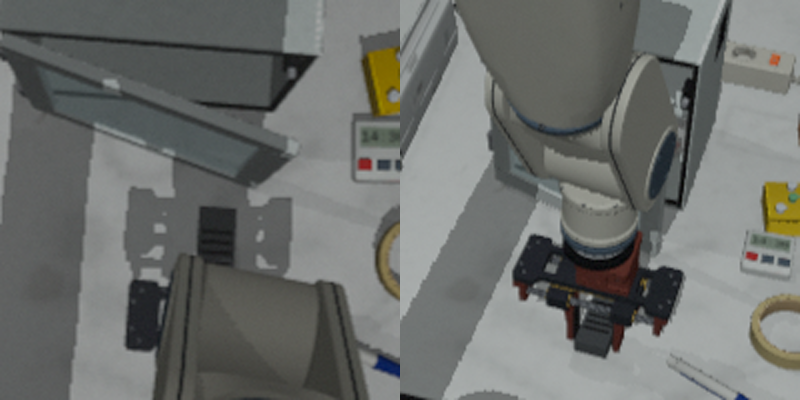

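>>> step_arm(series="7 0 0 0 0 0 52;0 0 0 0 0 0 0;0 0 0 0 0 0 0;0 0 0 0 0 0 0;0 0 0 0 0 0 0;-7 0 0 0 0 0 0;-7 0 0 0 0 0 0;-7 0 0 0 0 0 0;-7 0 0 0 0 0 0;-7 0 0 0 0 0 0;-7 0 0 0 0 0 0;-7 0 0 0 0 0 0;-7 0 0 0 0 0 0;-7 0 0 0 0 0 0;-7 0 0 0 0 0 0;0 0 0 0 0 0 0;0 0 0 0 0 0 0", force=20)

```text
t: 7.9
tcp_pos: [0.5336, -0.076, 0.0311]
ee_rot: [[-0.998, 0.059, 0.0], [0.059, 0.998, -0.0], [-0.0, -0.0, -1.0]]
ft_force: [0.0, 1.2, -2.5]
gripper_width: 0.0402
grip_force: 20.0
```

```bash
python3 look.py c2
```

```text
door -0.11 0.6063
 door -0.08 0.6168
 door 0.0 0.6442
 door 0.08 0.6723
side wedge 0.85 [552. -67.] [83. 39.] 12.9
 x [0.515 0.589] y [-0.093 -0.072 -0.054]
 door -0.11 0.6903
 door -0.08 0.7499
 door 0.0 None
 door 0.08 None
8.1 [ 0.5328 -0.0759  0.0311] [-0.5 -0.7 -0.9] 0.03976079862425463
```

>>> step_arm(series="-5 0 0 0 0 0 0;-5 0 0 0 0 0 0;-5 0 0 0 0 0 0;-5 0 0 0 0 0 0;-5 0 0 0 0 0 0;0 0 0 0 0 0 0;0 0 0 0 0 0 0")

```text
t: 8.68
tcp_pos: [0.559, -0.0775, 0.0311]
ee_rot: [[-0.998, 0.059, 0.001], [0.059, 0.998, -0.0], [-0.001, -0.0, -1.0]]
ft_force: [-0.5, -2.0, -2.6]
gripper_width: 0.0399
grip_force: 20.0
```

```bash
python3 look.py c3
```

```text
door -0.11 0.621
 door -0.08 0.6289
 door 0.0 0.6522
 door 0.08 0.6756
side wedge 0.85 [573. -74.] [101.  40.] 0.7
 x [0.541 0.622] y [-0.094 -0.073 -0.056]
 door -0.11 0.721
 door -0.08 0.7753
 door 0.0 None
 door 0.08 0.6739
8.8833 [ 0.5585 -0.0774  0.0311] [ 0.6 -0.5 -2.7] 0.04008249023686451
```

View pics/c3.png

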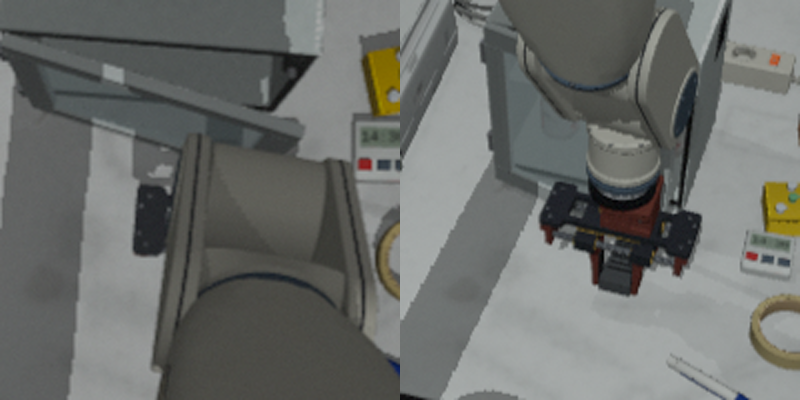

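>>> step_arm(series="-5 0 0 0 0 0 0;-5 0 0 0 0 0 0;-5 0 0 0 0 0 0;-5 0 0 0 0 0 0;-5 0 0 0 0 0 0;-5 0 0 0 0 0 0;-5 0 0 0 0 0 0;-5 0 0 0 0 0 0;0 0 0 0 0 0 0;0 0 0 0 0 0 0;0 0 0 0 0 0 0")

```text
t: 9.8
tcp_pos: [0.5963, -0.0797, 0.031]
ee_rot: [[-0.998, 0.059, -0.004], [0.059, 0.998, 0.0], [0.004, 0.0, -1.0]]
ft_force: [-5.6, -2.3, 2.2]
gripper_width: 0.0396
grip_force: 20.0
```

```bash
python3 look.py c4
```

```text
door -0.11 0.6598
 door -0.08 0.6632
 door 0.0 0.673
 door 0.08 0.683
side wedge 0.59 [610. -71.] [111.  40.] 11.5
 x [0.571 0.663] y [-0.096 -0.076 -0.057]
 door -0.11 0.5632
 door -0.08 0.5532
 door 0.0 None
 door 0.08 0.6808
10.0 [ 0.5963 -0.0797  0.031 ] [-5.9 -3.3  2. ] 0.039810667799679234
```

View pics/c4.png

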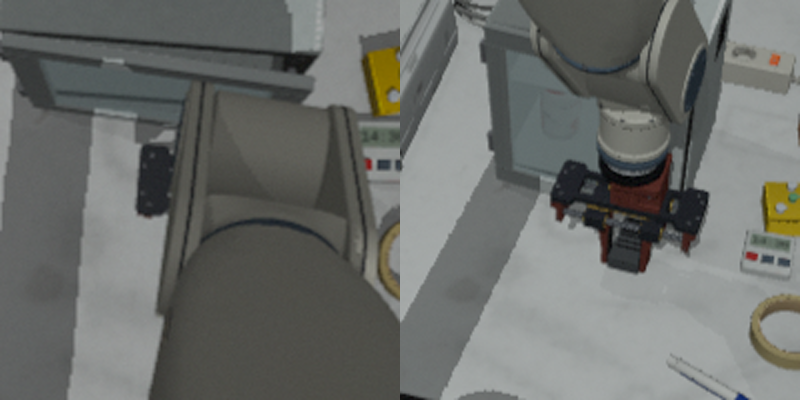

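>>> step_arm(series="-3 0 0 0 0 0 0;-3 0 0 0 0 0 0;-2 0 0 0 0 0 0;-2 0 0 0 0 0 0;0 0 0 0 0 0 0;0 0 0 0 0 0 0")

```text
t: 10.5
tcp_pos: [0.6041, -0.0801, 0.0309]
ee_rot: [[-0.998, 0.059, -0.009], [0.059, 0.998, 0.001], [0.009, 0.0, -1.0]]
ft_force: [-12.7, -1.9, 9.6]
gripper_width: 0.0402
grip_force: 20.0
```

```bash
python3 look.py c5
```

```text
door -0.11 0.6682
 door -0.08 0.6708
 door 0.0 0.6774
 door 0.08 0.6842
side wedge 0.79 [616. -79.] [42. 61.] 85.6
 x [0.585 0.644] y [-0.097 -0.076 -0.057]
 door -0.11 0.5733
 door -0.08 0.5617
 door 0.0 None
 door 0.08 0.6817
10.7 [ 0.6041 -0.0801  0.0309] [-12.9  -1.5   9.1] 0.039772131895977406
```

>>> step_arm(series="4 0 0 0 0 0 0;0 0 0 0 0 0 55;0 0 0 0 0 0 55;0 0 0 0 0 0 55;0 0 0 0 0 0 55;10 0 0 0 0 0 55;15 0 0 0 0 0 55;20 0 0 0 0 0 55;0 0 1 0 0 0 55;0 0 0 0 0 0 10;0 0 0 0 0 0 10;0 0 0 0 0 0 10;0 0 0 0 0 0 10;0 0 0 0 0 0 10")

```text
t: 11.87
tcp_pos: [0.56, -0.0775, 0.0302]
ee_rot: [[-0.998, 0.059, 0.001], [0.059, 0.998, -0.0], [-0.001, -0.0, -1.0]]
ft_force: [-0.0, 0.5, -0.5]
gripper_width: 0.0185
grip_force: 0.0
```

```bash
python3 look.py c6
```

```text
top wedge 0.74 [684.  -4.] [253.  16.] 84.9
 x [0.666 0.695] y [-0.127 -0.004  0.117]
 door -0.11 0.667
 door -0.08 0.6699
 door 0.0 0.677
 door 0.08 0.6844
side wedge 0.15 [762.  59.] [480. 401.] 76.5
 x [0.664 0.871] y [-0.143  0.009  0.125]
 door -0.11 0.7241
 door -0.08 0.7762
 door 0.0 None
 door 0.08 0.6813
12.0667 [ 0.5594 -0.0775  0.0301] [-0.6 -0.4  0.1] 0.009224570965060137
```

View pics/c6.png

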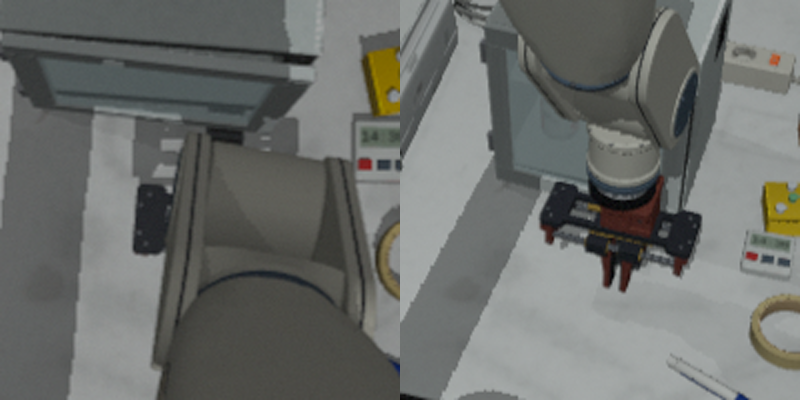

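>>> step_arm(series="-5 0 0 0 0 0 10;-5 0 0 0 0 0 10;-3 0 0 0 0 0 10;-2 0 0 0 0 0 10;-2 0 0 0 0 0 10;-2 0 0 0 0 0 10;0 0 0 0 0 0 10;0 0 0 0 0 0 10")

```text
t: 12.73
tcp_pos: [0.5782, -0.0786, 0.0301]
ee_rot: [[-0.998, 0.059, -0.0], [0.059, 0.998, -0.0], [0.0, -0.0, -1.0]]
ft_force: [0.4, -1.0, -0.1]
gripper_width: 0.0088
grip_force: 0.1
```

```bash
python3 look.py c7 | grep -v side
```

```text
top wedge 0.61 [780. -47.] [294. 399.] 15.5
 x [0.667 0.883] y [-0.138 -0.009  0.117]
 door -0.11 0.6672
 door -0.08 0.6698
 door 0.0 0.6769
 door 0.08 0.6842
 x [0.584 0.596] y [-0.097 -0.095 -0.092]
 door -0.11 0.5513
 door -0.08 0.5501
 door 0.0 None
 door 0.08 0.6809
12.9333 [ 0.5782 -0.0786  0.0302] [ 0.2 -0.4  0.1] 0.008618702313646467
```

>>> step_arm(series="-1 0 0 0 0 0 10;-1 0 0 0 0 0 10;-1 0 0 0 0 0 10;0 0 0 0 0 0 10;0 0 0 0 0 0 10")

```text
t: 13.35
tcp_pos: [0.5783, -0.0785, 0.0299]
ee_rot: [[-0.998, 0.059, -0.006], [0.059, 0.998, 0.001], [0.006, 0.0, -1.0]]
ft_force: [-9.4, -0.2, 6.9]
gripper_width: 0.0088
grip_force: 4.6
```

>>> step_arm(series="-1 0 0 0 0 0 10;-1 0 0 0 0 0 10;0 0 0 0 0 0 10;0 0 0 0 0 0 10")

```text
t: 13.68
tcp_pos: [0.5784, -0.0785, 0.0298]
ee_rot: [[-0.998, 0.059, -0.01], [0.059, 0.998, 0.001], [0.01, 0.001, -1.0]]
ft_force: [-14.1, 0.2, 12.0]
gripper_width: 0.0088
grip_force: 7.3
```

>>> step_arm(series="1.5 0 0 0 0 0 10;0 0 -1 0 0 0 10;0 0 0 0 0 0 10;0 0 0 0 0 0 10")

```text
t: 14.02
tcp_pos: [0.5786, -0.0784, 0.03]
ee_rot: [[-0.998, 0.059, -0.006], [0.059, 0.998, 0.001], [0.006, 0.0, -1.0]]
ft_force: [-5.7, 0.2, -3.6]
gripper_width: 0.0089
grip_force: 2.8
```

>>> step_arm(series="-0.7 0 0 0 0 0 10;-0.7 0 0 0 0 0 10;0 0 0 0 0 0 10;0 0 0 0 0 0 10")

```text
t: 14.35
tcp_pos: [0.5803, -0.0786, 0.0299]
ee_rot: [[-0.998, 0.059, -0.006], [0.059, 0.998, 0.001], [0.006, 0.0, -1.0]]
ft_force: [-4.6, -0.9, -2.9]
gripper_width: 0.0088
grip_force: 2.6
```

Now it advances (1.7 mm at under 5 N). Continue.

>>> step_arm(series="-1 0 0 0 0 0 10;-1 0 0 0 0 0 10;0 0 0 0 0 0 10;0 0 0 0 0 0 10")

```text
t: 14.68
tcp_pos: [0.5824, -0.0788, 0.0299]
ee_rot: [[-0.998, 0.059, -0.006], [0.059, 0.998, 0.001], [0.006, 0.0, -1.0]]
ft_force: [-6.2, -0.0, -2.7]
gripper_width: 0.0085
grip_force: 2.6
```

>>> step_arm(series="-1 0 0 0 0 0 10;-1 0 0 0 0 0 10;0 0 0 0 0 0 10;0 0 0 0 0 0 10")

```text
t: 15.02
tcp_pos: [0.5844, -0.0789, 0.0299]
ee_rot: [[-0.998, 0.059, -0.006], [0.059, 0.998, 0.001], [0.006, 0.0, -1.0]]
ft_force: [-4.8, -0.1, -2.2]
gripper_width: 0.0088
grip_force: 2.6
```

```bash
python3 look.py c8 | grep -v side
```

```text
door -0.11 0.6739
 door -0.08 0.6762
 door 0.0 0.6808
 door 0.08 0.6853
 x [0.592 0.611] y [-0.099 -0.096 -0.092]
 door -0.11 0.5546
 door -0.08 0.5508
 door 0.0 None
 door 0.08 0.6825
15.2167 [ 0.5843 -0.0789  0.0299] [-5.  -0.3 -3.1] 0.00897061625344926
```

>>> step_arm(series="-0.5 0 0 0 0 0 10;-0.5 0 0 0 0 0 10;0 0 0 0 0 0 10;0 0 0 0 0 0 10")

```text
t: 15.55
tcp_pos: [0.5852, -0.0789, 0.0299]
ee_rot: [[-0.998, 0.059, -0.006], [0.059, 0.998, 0.001], [0.006, 0.0, -1.0]]
ft_force: [-5.4, -1.3, -2.9]
gripper_width: 0.009
grip_force: 2.8
```

>>> step_arm(series="-0.5 0 0 0 0 0 10;-0.5 0 0 0 0 0 10;0 0 0 0 0 0 10;0 0 0 0 0 0 10")

```text
t: 15.88
tcp_pos: [0.5855, -0.0789, 0.0298]
ee_rot: [[-0.998, 0.059, -0.008], [0.059, 0.998, 0.001], [0.008, 0.0, -1.0]]
ft_force: [-8.0, 0.1, -1.0]
gripper_width: 0.0086
grip_force: 3.9
```

>>> step_arm(series="-0.5 0 0 0 0 0 10;0 0 0 0 0 0 10;0 0 0 0 0 0 10")

```text
t: 16.13
tcp_pos: [0.5855, -0.0789, 0.0298]
ee_rot: [[-0.998, 0.059, -0.009], [0.059, 0.998, 0.001], [0.009, 0.0, -1.0]]
ft_force: [-8.8, -1.0, 1.1]
gripper_width: 0.009
grip_force: 4.6
```

```bash
python3 look.py c9 | grep -v side
python3 - <<'E'
from h import *
f=[]
for _ in range(6): ctrl.read_camera("top"); f.append(ctrl.read_state()["ft_force"])
print(np.mean(f,0),np.std(f,0))
E
```

```text
door -0.11 0.6751
 door -0.08 0.6765
 door 0.0 0.6813
 door 0.08 0.6857
 x [0.672 0.872] y [-0.143  0.035  0.122]
 door -0.11 0.5557
 door -0.08 0.5501
 door 0.0 None
 door 0.08 0.6828
16.3333 [ 0.5855 -0.0789  0.0298] [-8.3 -0.8  1. ] 0.008961850281928582
[-9.25489442 -1.18643978  0.78053666] [0.29930313 0.62737542 0.75711835]
```

>>> step_arm(series="-0.3 0 -0.1 0 0 0 10;-0.3 0 0 0 0 0 10;0 0 0 0 0 0 10;0 0 0 0 0 0 10")

```text
t: 16.97
tcp_pos: [0.5856, -0.0789, 0.0298]
ee_rot: [[-0.998, 0.059, -0.01], [0.059, 0.998, 0.001], [0.01, 0.001, -1.0]]
ft_force: [-10.8, -0.9, 1.8]
gripper_width: 0.0091
grip_force: 5.3
```

Run:
```python
from h import *
f=[]
for _ in range(6): ctrl.read_camera("top"); s=ctrl.read_state(); f.append(s["ft_force"])
print(np.mean(f,0),s["tcp_pos"])
```

```text
[-10.52642575  -0.92727997   1.4023507 ] [ 0.58559399 -0.0789292   0.02985426]
```

>>> step_arm(series="-0.3 0 -0.2 0 0 0 10;-0.2 0 -0.1 0 0 0 10;0 0 0 0 0 0 10;0 0 0 0 0 0 10")

```text
t: 17.6
tcp_pos: [0.5857, -0.0789, 0.0299]
ee_rot: [[-0.998, 0.059, -0.01], [0.059, 0.998, 0.001], [0.011, 0.001, -1.0]]
ft_force: [-11.8, -0.9, 0.5]
gripper_width: 0.0089
grip_force: 5.4
```

Run:
```python
from h import *
f=[]
for _ in range(6): ctrl.read_camera("top"); s=ctrl.read_state(); f.append(s["ft_force"])
print(np.mean(f,0),s["tcp_pos"])
```

```text
[-10.72182684  -1.06179597  -0.18877989] [ 0.58569726 -0.07889477  0.02987283]
```

>>> step_arm(series="-0.3 0 0 0 0 0 10;0 0 0 0 0 0 10;0 0 0 0 0 0 10;0 0 0 0 0 0 10")

```text
t: 18.23
tcp_pos: [0.5857, -0.0789, 0.0299]
ee_rot: [[-0.998, 0.059, -0.011], [0.059, 0.998, 0.001], [0.011, 0.001, -1.0]]
ft_force: [-13.1, -0.9, 0.6]
gripper_width: 0.0087
grip_force: 5.8
```

>>> step_arm(series="2 0 0 0 0 0 10;3 0 0 0 0 0 10;10 0 0 0 0 0 10;30 0 0 0 0 0 10;40 0 0 0 0 0 10;40 0 0 0 0 0 10;0 0 -30 0 0 0 10;0 0 -40 0 0 0 10;0 40 -40 0 0 0 10;0 40 -40 0 0 0 10;0 40 0 0 0 0 10;0 40 0 0 0 0 10;0 40 0 0 0 0 10;0 40 0 0 0 0 10;0 0 0 0 0 0 10;0 0 0 0 0 0 10;0 0 0 0 0 0 10")

```text
t: 19.65
tcp_pos: [0.4787, 0.1464, 0.1606]
ee_rot: [[-0.998, 0.058, 0.0], [0.058, 0.998, -0.0], [-0.0, -0.0, -1.0]]
ft_force: [-0.2, -0.0, -0.2]
gripper_width: 0.0088
grip_force: 0.0
```

```bash
python3 look.py c10
```

```text
top wedge 0.89 [636. -83.] [40. 81.] 86.3
 x [0.595 0.675] y [-0.102 -0.081 -0.062]
 door -0.11 0.6753
 door -0.08 0.6766
 door 0.0 0.6811
 door 0.08 0.6855
side wedge 0.64 [632. -80.] [39. 84.] 87.8
 x [0.592 0.672] y [-0.099 -0.081 -0.061]
 door -0.11 0.671
 door -0.08 0.6736
 door 0.0 0.6775
 door 0.08 0.6816
19.85 [0.479  0.1452 0.1605] [-0.2 -0.1 -0.3] 0.008634591291590745
```

View pics/c10.png

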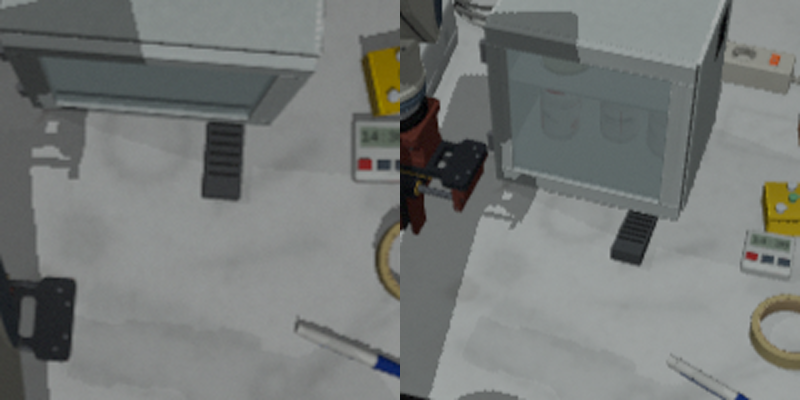

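The pictures show the door flush, and the wedge jammed straight under its right half, at about pixel (222,160) in the top crop. The arm is clear and the bystanders have not moved.

```bash
python3 -c "
from plant import ctrl
print(ctrl.hand_in())"
```

```text
the job is handed in; nothing more can be done
None
```

I handed the job in with the wedge tapped in to about 11–13 N at the wrist; the door was flush shut and stayed so after release, and the timer, tape and pen were left untouched; no verdict came back.

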